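Set the iris lever to the long mark and switch on the lamp

ROBOT

A 6-joint arm with a two-finger parallel gripper is mounted at the origin on the work surface. World frame = base frame: x ahead of the robot, y to its left, z up, the work surface at z = 0. Lengths are in m, angles in rad, forces in N, time in s.
With the tool pointing down it reaches from about 0.325 to 0.875 m from the base axis. Payload 4.4 kg.
Tool frame: the origin (TCP) lies midway between the tips of the shut fingers; the grasp point (between the pads) lies r.grip_point_offset behind it (r.grip_point_offset is the distance from the TCP to the grasp point, in m); z points along the fingers, y is the line along which they close (so a half turn about z gives the same grasp; the last joint's range is limited). The gripper opens to 85 mm and grips with 20 to 120 N. Pads are 22 mm wide; open, the fingers measure 114 mm over their backs; the gripper's body (76 mm by 85 mm) begins 54 mm behind the grasp point. The pads swing forward as they close: fully open they stand 13 mm farther back than shut.
Start: joints at [-1.369, 0.207, 1.542, -0, 1.393, -0.15], TCP at [0.199, -0.54, 0.231] pointing down, gripper open.
Joint ranges: [-2.73, 2.73], [-0.86, 2.22], [0.23, 2.46], [-1.11, 4.25], [0.08, 2.63], [-2.82, 2.82]. Speed limits (rad/s): [2.79, 2.79, 3.14, 3.14, 3.14, 3.14].

INTERFACE

Orientations are given as [roll, pitch, yaw] about the fixed x, y, z axes, in that order (R = Rz(yaw) Ry(pitch) Rx(roll)).
In Python, from plant import r gives the robot as it stands.
- The arm moves only by the tool step_arm, never from a script. Its argument "plan" is a list of rows, each a list of 3 entries, a list of its own where there are three numbers: the closure, from 0 (fully open) to 1 (shut), then the shift along the tool's x, y, z in m, then the turn, a rotation vector about the tool's x, y, z in degrees. A call has 1 to 10 rows; each row is the pose to reach, as a shift and turn from the pose commanded when the call began, along the tool's axes at that moment; what a row does not reach only later rows make up. A row lasts 1/10 s, in which the tool goes at most 50 mm and 8.59 degrees, less where a joint would pass 70% of its speed; a pose out of reach is approached as far as the arm can. A call with a gripper value outside its range is refused whole. The fingers move at their own pace and stop on an object; "newtons" is the grip in N (left out, the last holds). Time passes only in rows, so rows that repeat a pose let the fingers close. It gives the time, the measured TCP pose, the force, the opening and the grip force at its end, in the units of the state.
- r.get_state(): the state, without advancing time (a new reading comes with each control period).
- r.get_image(name): name is "scene" or "top" or "wrist"; returns a dict with "img" (384x512x3 uint8, red, green, blue), "K" (3x3 intrinsics, pixels), "T" (4x4, takes a point from camera to world coordinates). Camera axes: x right, y up, looking along -z (the intrinsics and any distortion apply to the point x, -y, -z); pixel columns grow to the right and rows downward; lengths in m; the calibration is good to about 2 mm. A picture is of the moment at which its call begins. There is no depth.
- r.finish_job(): hands the job in; it is judged then, once.
The state is a dict: "t": time; "joints": joint angles; "qd": joint speeds; "tau": joint torques, N m; "tcp_pos": TCP position; "tool_rot": TCP orientation; "force": force on the tool from outside, world axes, zero at the start; "torque": the same for the moment, N m; "opening": opening from 0.0 (shut) to 1.0 (fully open); "grasp_force": force on a finger pad.
Only numpy, scipy, OpenCV 4.12 (cv2) and the standard library are available. Lean on these libraries where they do the work, as an engineer would, in place of code of your own. Each camera call takes 0.05 s, during which the arm holds its last target. There are 200 camera calls.

TASK

On the microscope's light base, gently push the iris lever round by its upright pin until the lever points at the long mark of the scale, and leave it there. Then press the larger button on the lamp controller and let it come up again. Only push and press: do not lift the iris out, turn the scale, press the smaller button or disturb the things lying about.

Things in the scene. Friction and masses are not known exactly. Their poses are not given: they have to be found in the camera images.
- light_base: fixed white light base of an inspection microscope, 260 x 220 mm, 50 mm tall; origin under its centre, z up; at yaw 0 its front (-x) faces the robot. The iris axis is 20 mm in front of its centre (local x = -0.020)
- iris_cell: dark steel disc, 132 mm across, 4 mm thick, that carries the iris ring and only rests in the base's top (it could be lifted out: it must not be). Origin on the iris axis, at the disc's underside, 54 mm above the table
- iris_axis (a point): point on the vertical axis of the iris ring, at the ring's top, 71 mm above the table. The ring is 90 mm across
- lever_pin (a point): top centre of the upright steel pin at the lever's end: the pin is 10 mm across, stands 59 mm from the iris axis and reaches from 66 mm to 106 mm above the table. The flat lever arm under it (12 mm wide, its top 66 mm above the table) runs radially from the ring, along the line from the iris axis to the pin
- pointer_tip (a point): the pointed outer end of the lever, 74 mm from the iris axis, on the same radius as the pin, 63 mm above the table
- long_mark (a point): inner end of the long mark, 74 mm from the iris axis, on the scale's face 54.5 mm above the table. The scale is a flat aluminium ring, outside diameter 190 mm, around the iris cell, with nine black radial marks 15 degrees apart: the middle one is 18 mm long and 5 mm wide, the others 7 mm long and 1.8 mm wide. The scale is stiff in its seat and must be left as it stands
- iris_ring (a joint): angle of the iris ring and lever (rad): 0 when the lever points to the base's front, growing counter-clockwise seen from above, stops at -1.4 and 1.4. It turns against about 0.09 N m of friction (1.5 N at the pin) and stays where it is left
- scale (a joint): angle of the scale (rad), measured in the same way: 0 when the long mark points to the base's front. The lever points at the long mark when the two angles are equal
- controller: fixed grey lamp controller box, 120 x 150 mm, 45 mm tall, two push buttons on its top; origin under its centre, z up; front (-x) faces the robot at yaw 0
- lamp_button (a joint): travel of the larger push button (m): 0 up, 0.006 fully down, spring return, about 4 N to press fully. It is 32 mm across
- lamp_button_top (a point): centre of the larger button's top face, 67 mm above the table when up, at local x = -0.020, y = 0.035 of the controller; the button is pressed straight down there
- small_button (a joint): travel of the smaller push button (m), 16 mm across, 0 up, 0.005 fully down. It must not be pressed
- small_button_top (a point): centre of the smaller button's top face, 66 mm above the table, at local x = -0.020, y = -0.040 of the controller
- vial: small amber screw-cap vial, 22 mm across, 32 mm tall, loose on the rear top corner of the light base; origin at the centre of its underside. Leave it alone
- loupe: black eye loupe, 34 mm across, 28 mm tall, loose on the other rear top corner of the light base; origin under its centre. Leave it alone
- tin: small open aluminium bowl, 48 mm across, 22 mm tall, loose on the table in front of the controller; origin under its centre. Leave it alone
- spool: grey wire spool, 60 mm across, 45 mm tall, standing on the table just behind the controller; origin under its centre. Leave it alone
- flask: clear plastic bottle, 44 mm across, 110 mm tall, standing on the table just behind the controller; origin under its centre. Leave it alone
Not all that is in view belongs to the job. Leave any pink or yellow look-alike of the controller alone.

How it is judged:
On the way, in this order (a step that is already met when the one before it is completed fails the run):
1. the lever rests, let go, pointing at the long mark (horizontal distance between pointer_tip and long_mark below 0.005 m and velocity of joint iris_ring between -0.05 and 0.05 rad/s and contact force between anything else and iris_cell below 0.3 N), for 0.2 s.
2. the larger button is pressed (value of joint lamp_button above 0.004 m), for 0.02 s.
At the end, for the whole second after the job is handed in: The lever's pointer is within 5 mm (about 4 degrees) of the long mark, the larger button has been pressed at least 4 mm after that and is up again, the iris cell and the scale are where they were (4 mm), and the loose things lie within 20 mm of where they were (horizontal distance between pointer_tip and long_mark below 0.005 m and value of joint lamp_button below 0.002 m and distance of each of iris_cell, long_mark from where it was at the start of the episode below 0.004 m and distance of each of vial, loupe, tin, spool, flask from where it was at the start of the episode below 0.02 m); the robot touches nothing.
It fails at once if the larger button pressed while the lever is off the long mark (value of joint lamp_button above 0.003 m and horizontal distance between pointer_tip and long_mark above 0.0055 m).
It fails at once if the smaller button pressed (value of joint small_button above 0.0025 m).
It fails at once if the iris cell lifted from its seat, or the scale turned (distance of any of iris_cell, long_mark from where it was at the start of the episode above 0.004 m).
It fails at once if the iris or its lever squeezed, or pushed with more than 15 N (contact force between anything else and iris_cell above 15 N).
It fails at once if a loose thing shifted or lifted by more than 20 mm (distance of any of vial, loupe, tin, spool, flask from where it was at the start of the episode above 0.02 m).
It also fails if it takes over 58 s, if anything falls off the work surface, if the arm or the gripper's body presses on something with over 40 N, if the wrist force passes 120 N, or if a joint passes its speed limit or range.

## Working session

There is one attempt and no reset: what is moved stays moved. The work goes in short steps, Python scripts to look and compute and a tool call to move; the robot and the scene stay as the last step left them, time stands still between calls to the robot, and variables do not carry over. Pictures are saved under pics/ and viewed, at most 13 in all, crops included, and the job is handed in when it is done.

Besides the shell and the picture viewer there is one more tool, called after ">>>" by a JSON object that holds its "fn" and its "kwargs". step_arm: Moves the arm, as the interface text tells. Its arguments: {"type":"object","properties":{"plan":{"type":"array","items":{"type":"array"}},"newtons":{"type":"number"}},"required":["plan"]}

```bash
mkdir -p pics; ls; cat > h.py <<'E'
from plant import r
import numpy as np, cv2
def grab(n):
    d=r.get_image(n); np.savez(f'{n}.npz',**{k:d[k] for k in('img','K','T')}); return d
def save(n,img): cv2.imwrite('pics/'+n,cv2.cvtColor(img,cv2.COLOR_RGB2BGR))
def ray(d,px,z):
    u,v=px; K=d['K']; T=d['T']
    c=np.array([(u-K[0,2])/K[0,0],-(v-K[1,2])/K[1,1],-1.])
    w=T[:3,:3]@c; o=T[:3,3]; return o+w*(z-o[2])/w[2]
def proj(d,p):
    T=d['T'];c=T[:3,:3].T@(np.array(p)-T[:3,3]); q=d['K']@np.array([c[0],-c[1],-c[2]]); return q[:2]/q[2]
E
python3 - <<'E'
from h import *
d=grab('top'); s=grab('scene')
save('a.png',np.vstack([np.hstack([d['img'],s['img']])])[:, :] if 0 else cv2.resize(d['img'],(800,600),interpolation=cv2.INTER_CUBIC))
save('b.png',cv2.resize(s['img'],(800,600),interpolation=cv2.INTER_CUBIC))
print(d['T'],s['T'],d.keys()); st=r.get_state(); print(st)
E
```

```text
pics
[[-0.02593969  0.99694037 -0.07373629  0.45291894]
 [-0.99965143 -0.02623129 -0.00298886 -0.06623128]
 [-0.00491391  0.07363305  0.9972733   1.3520752 ]
 [ 0.          0.          0.          1.        ]] [[-0.66023649 -0.49688096  0.56320253  1.20346175]
 [ 0.75099631 -0.42716707  0.50352044  0.53772024]
 [-0.00960815  0.75540559  0.65518706  0.89109549]
 [ 0.          0.          0.          1.        ]] dict_keys(['img', 'K', 'T'])
{'t': 0.1, 'joints': array([-1.36851657e+00,  2.07371720e-01,  1.54282919e+00, -2.67390647e-05,
        1.39352606e+00, -1.50514864e-01]), 'qd': array([ 0.00113298, -0.00031105, -0.00340887, -0.00056462,  0.00122201,
       -0.00057295]), 'tau': array([ 6.50154543e-04, -3.84087539e+01, -2.92548162e+01, -2.18599776e-04,
        4.85490658e-03,  1.33533291e-05]), 'tcp_pos': array([ 0.19850608, -0.53890193,  0.23021234]), 'tool_rot': array([-3.13947852e+00, -2.94021979e-04,  3.52799055e-01]), 'force': array([0.90806974, 0.04456811, 0.13769623]), 'torque': array([-0.00171657,  0.01122045, -0.02973129]), 'grasp_force': 0.0, 'opening': 0.9981875992706708}
```

View pics/a.png

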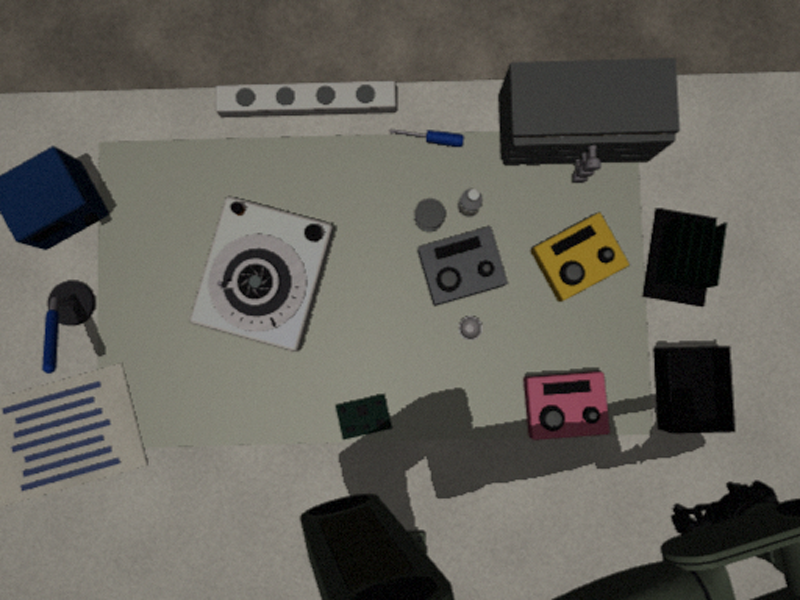

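View pics/b.png

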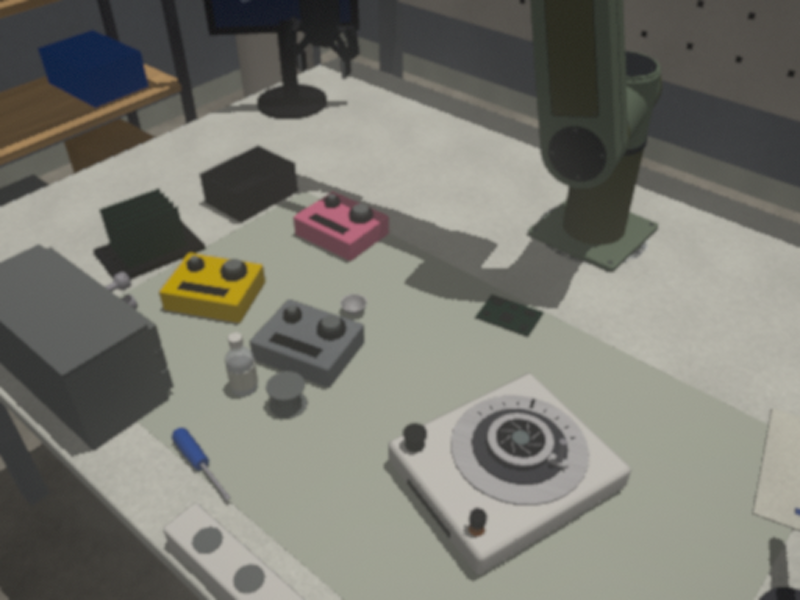

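The top view (800x600) shows the light base at about (263,273) with the iris at (256,282). The lever pin is on the left at (225,284) and the long mark at about (274,322).

Candidates for the lamp button:
- Grey controller: large button (449,279), small button (486,268).
- Yellow look-alike: large button (572,272).
- Pink look-alike: large button (552,417).

I choose the grey controller's large button. The arm isn't over either target.

```bash
python3 - <<'E'
from h import *
d=dict(np.load('top.npz')); k=0.64
for n,p,z in [('axis',(256,282),.071),('pin',(225,284),.106),('mark',(274,322),.0545),('lamp',(449,279),.067),('small',(486,268),.066),('tin',(470,327),.02),('flask',(470,200),.1),('spool',(430,214),.045)]:
    print(n,ray(d,(p[0]*k,p[1]*k),z).round(4))
img=d['img']; hsv=cv2.cvtColor(img,cv2.COLOR_RGB2HSV)
c1=cv2.resize(img[120:230,115:220],None,fx=5,fy=5,interpolation=cv2.INTER_CUBIC)
c1=cv2.convertScaleAbs(c1,alpha=1.3)
c2=cv2.convertScaleAbs(cv2.resize(img[120:230,255:310],None,fx=5,fy=5,interpolation=cv2.INTER_CUBIC),alpha=1.5)
save('c.png',np.hstack([c1,c2]))
E
```

```text
axis [0.5856 0.2149 0.071 ]
pin [0.5798 0.2648 0.106 ]
mark [0.5091 0.1846 0.0545]
lamp [ 0.582  -0.1536  0.067 ]
small [ 0.6014 -0.2251  0.066 ]
tin [ 0.4906 -0.1952  0.02  ]
flask [ 0.7267 -0.1954  0.1   ]
spool [ 0.7131 -0.1219  0.045 ]
```

View pics/c.png

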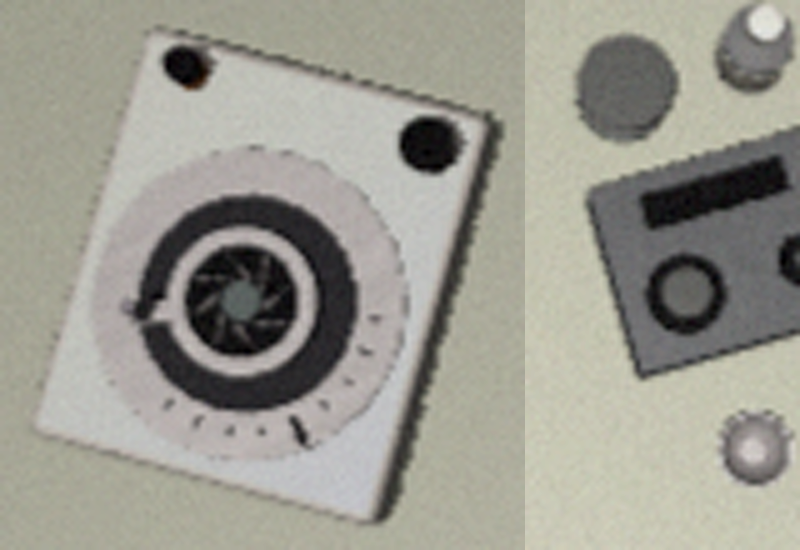

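The crop shows the iris centre at (241,300), the lever pointing left with the pin at (130,308), and the long mark at (301,432). The lever has to turn about 107° counter-clockwise. The grey box with its ringed large button at (685,293) matches the description.

```bash
cat >> h.py <<'E'
from scipy.spatial.transform import Rotation as Ro
def delta(p,yaw_deg):
    s=r.get_state(); R=Ro.from_euler('xyz',s['tool_rot']); G=Ro.from_euler('xyz',[np.pi,0,np.radians(yaw_deg)])
    print('shift',R.inv().apply(np.array(p)-s['tcp_pos']).round(4),'turn',np.degrees((R.inv()*G).as_rotvec()).round(2))
def fit_axis(d):pass
E
python3 - <<'E'
from h import *
print(r.grip_point_offset)
d=dict(np.load('top.npz'))
f=lambda u,v,z:ray(d,(115+(u+.5)/5-.5,120+(v+.5)/5-.5),z)
A=f(241,300,.071);P=f(130,308,.106);T=f(133,311,.063);M=f(298,422,.0545)
for n,p in(('A',A),('P',P),('T',T),('M',M)): v=p-A; print(n,p.round(4),np.hypot(*v[:2]).round(4),np.degrees(np.arctan2(v[1],v[0])).round(1))
delta([.5,.2,.26],97)
E
```

```text
0.0187
A [0.5883 0.2179 0.071 ] 0.0 0.0
P [0.5816 0.2746 0.106 ] 0.0571 96.7
T [0.5842 0.2846 0.063 ] 0.0668 93.5
M [0.5154 0.188  0.0545] 0.0788 -157.7
shift [ 0.5382 -0.5893 -0.0284] turn [ -0.09  -0.1  -76.79]
```

>>> {"fn": "step_arm", "kwargs": {"plan": [[0.6, [0.54, -0.59, -0.03], [0, 0, -77]], [0.6, [0.54, -0.59, -0.03], [0, 0, -77]], [0.6, [0.54, -0.59, -0.03], [0, 0, -77]], [0.6, [0.54, -0.59, -0.03], [0, 0, -77]], [0.6, [0.54, -0.59, -0.03], [0, 0, -77]], [0.6, [0.54, -0.59, -0.03], [0, 0, -77]], [0.6, [0.54, -0.59, -0.03], [0, 0, -77]], [0.6, [0.54, -0.59, -0.03], [0, 0, -77]], [0.6, [0.54, -0.59, -0.03], [0, 0, -77]], [0.6, [0.54, -0.59, -0.03], [0, 0, -77]]]}}

```text
t: 1.1
tcp_pos: [0.3879, -0.0751, 0.25]
tool_rot: [3.141, 0.0, 1.699]
force: [0.5, -1.0, 0.4]
opening: 0.401
grasp_force: 0.0
```

```bash
python3 - <<'E'
from h import *
s=r.get_state();print(s['tcp_pos'],s['tool_rot'],s['opening'],s['t']);delta([.5,.2,.26],97)
E
```

```text
[ 0.38793596 -0.07510366  0.24997736] [3.14123716e+00 2.41930352e-04 1.69868224e+00] 0.40089890285045265 1.1
shift [ 0.2586  0.1462 -0.01  ] turn [0.02 0.01 0.33]
```

>>> {"fn": "step_arm", "kwargs": {"plan": [[0.6, [0.259, 0.146, -0.01], [0, 0, 0]], [0.6, [0.259, 0.146, -0.01], [0, 0, 0]], [0.6, [0.259, 0.146, -0.01], [0, 0, 0]], [0.6, [0.259, 0.146, -0.01], [0, 0, 0]], [0.6, [0.259, 0.146, -0.01], [0, 0, 0]], [0.6, [0.259, 0.146, -0.01], [0, 0, 0]], [0.6, [0.259, 0.146, -0.01], [0, 0, 0]], [0.6, [0.259, 0.146, -0.01], [0, 0, 0]], [0.6, [0.259, 0.146, -0.01], [0, 0, 0]]]}}

```text
t: 2.0
tcp_pos: [0.4995, 0.1972, 0.2594]
tool_rot: [-3.14, 0.001, 1.696]
force: [-0.9, -0.2, 0.3]
opening: 0.4
grasp_force: 0.0
```

```bash
python3 - <<'E'
from h import *
d=grab('wrist');save('d.png',cv2.resize(d['img'],(800,600),interpolation=cv2.INTER_CUBIC))
print(d['T'],r.get_state()['tcp_pos'])
for n,p in(('A',[.5883,.2179,.071]),('P',[.5816,.2746,.106]),('M',[.5154,.188,.0545])):print(n,proj(d,p)/.64)
E
```

```text
[[ 0.99218214 -0.12014336 -0.03376643  0.49047368]
 [ 0.12478378  0.95094632  0.28307261  0.27003467]
 [-0.00189924 -0.28507309  0.9585039   0.40204972]
 [ 0.          0.          0.          1.        ]] [0.49965706 0.19691646 0.25967495]
A [529.60882333 248.15390437]
P [553.05461629 164.44549638]
M [419.15062496 271.2271669 ]
```

View pics/d.png

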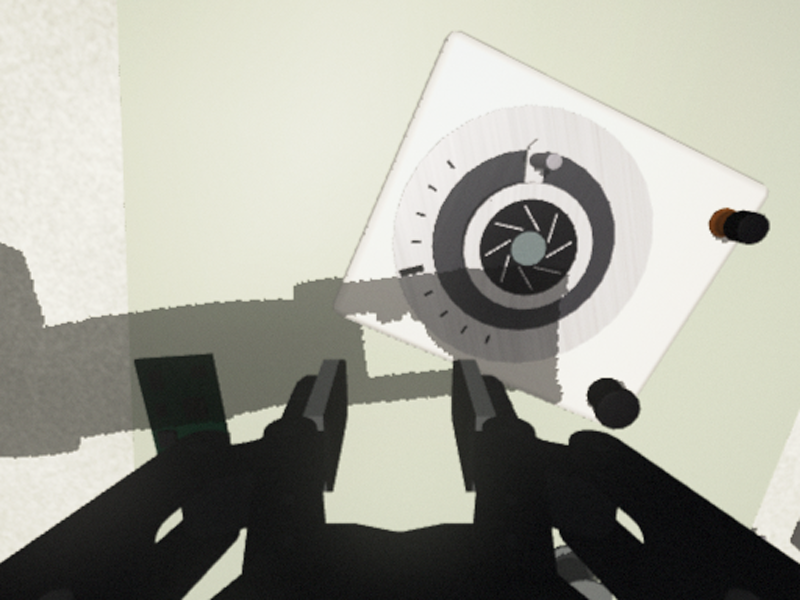

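The wrist view shows the pin top at (553,162), the pointer tip at (534,142), the iris centre at (528,248), and the long mark from (424,267) to (401,273). These agree with my predictions.

```bash
python3 - <<'E'
from h import *
d=dict(np.load('wrist.npz'))
f=lambda u,v,z:ray(d,((u+.5)*.64-.5,(v+.5)*.64-.5),z)
# scale/iris cell outer circle (dark disc) via ellipse fit of ring: fit dark disc mask
g=cv2.cvtColor(d['img'],cv2.COLOR_RGB2GRAY)
A=f(528,247,.071)
P=f(553,162,.106);T=f(534,142,.063);M=f(424,267.5,.0545);M2=f(401,272.5,.0545)
for n,p in(('P',P),('T',T),('M',M),('M2',M2)): v=p-A; print(n,p.round(4),np.hypot(*v[:2]).round(4),np.degrees(np.arctan2(v[1],v[0])).round(1))
print(A)
# fit axis: small scale ticks at r 74..81 (mid ~77.5): tick centres
t=np.array([f(u,v,.0545)[:2] for u,v in[(451,164),(433,187),(421,213),(416,241),(428,293),(444,315),(463,329),(487,339)]])
from scipy.optimize import least_squares
s=least_squares(lambda q:np.hypot(*(t-q[:2]).T)-q[2],[A[0],A[1],.0775]);print('ticks',s.x,np.sqrt(np.mean(s.fun**2)))
c=s.x[:2]
for p in(P,T,M,M2):v=p[:2]-c;print(np.hypot(*v).round(4),np.degrees(np.arctan2(v[1],v[0])).round(1))
print('tick ang',np.degrees(np.arctan2(*(t-c).T[::-1])).round(1))
E
```

```text
P [0.5811 0.2761 0.106 ] 0.0577 95.7
T [0.5788 0.2881 0.063 ] 0.0698 96.6
M [0.5183 0.1914 0.0545] 0.0737 -158.3
M2 [0.5019 0.1855 0.0545] 0.0911 -158.6
[0.58679117 0.21873029 0.071     ]
ticks [0.58690796 0.21775775 0.07754587] 0.0001873736694170256
0.0586 95.7
0.0708 96.6
0.0734 -159.0
0.0909 -159.2
tick ang [ 140.7  155.4  170.3 -174.5 -144.2 -128.3 -114.4  -99.2]
```

```bash
python3 - <<'E'
from h import *
delta([.581,.2765,.15],96)
E
```

```text
shift [0.0689 0.0907 0.1096] turn [-0.06  0.03  1.13]
```

>>> {"fn": "step_arm", "kwargs": {"plan": [[0.6, [0.03, 0.04, 0.0], [0, 0, 1]], [0.6, [0.055, 0.07, 0.02], [0, 0, 1]], [0.6, [0.069, 0.091, 0.05], [0, 0, 1]], [0.6, [0.069, 0.091, 0.09], [0, 0, 1]], [0.6, [0.069, 0.091, 0.11], [0, 0, 1]], [0.6, [0.069, 0.091, 0.11], [0, 0, 1]], [0.6, [0.069, 0.091, 0.11], [0, 0, 1]]]}}

```text
t: 2.75
tcp_pos: [0.5821, 0.2768, 0.1506]
tool_rot: [3.141, 0.0, 1.677]
force: [1.4, -0.1, 0.5]
opening: 0.399
grasp_force: 0.0
```

```bash
python3 - <<'E'
from h import *
d=grab('wrist');save('e.png',cv2.resize(d['img'],(800,600),interpolation=cv2.INTER_CUBIC))
s=r.get_state();print(s['tcp_pos'],s['tool_rot'],s['force'],s['t'])
delta([.581,.2765,.083],96)
E
```

```text
[0.58303392 0.2772842  0.15205056] [ 3.13864509e+00 -5.66722255e-04  1.67771474e+00] [0.21637124 0.04182933 0.28059396] 2.8
shift [-0.0006 -0.0023  0.069 ] turn [ 0.17 -0.03  0.13]
```

View pics/e.png

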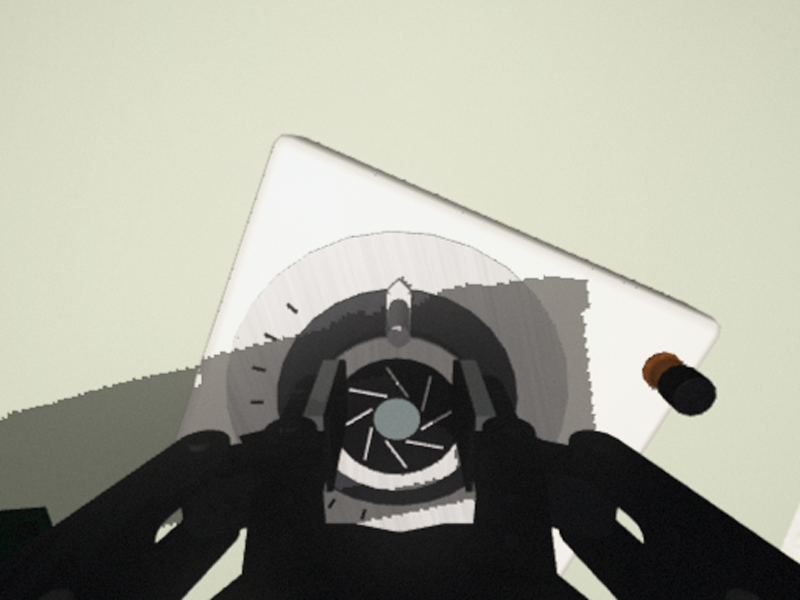

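The pin top at (398,335) is midway between the pads, whose inner edges are at columns 345 and 455. Next I descend around it and narrow the cage.

>>> {"fn": "step_arm", "kwargs": {"plan": [[0.6, [-0.001, -0.001, 0.03], [0, 0, 0]], [0.6, [-0.001, -0.001, 0.055], [0, 0, 0]], [0.6, [-0.001, -0.001, 0.068], [0, 0, 0]], [0.6, [-0.001, -0.001, 0.068], [0, 0, 0]], [0.73, [-0.001, -0.001, 0.068], [0, 0, 0]], [0.73, [-0.001, -0.001, 0.068], [0, 0, 0]], [0.73, [-0.001, -0.001, 0.068], [0, 0, 0]]]}}

```text
t: 3.5
tcp_pos: [0.5822, 0.2773, 0.0839]
tool_rot: [3.138, -0.001, 1.679]
force: [-0.3, -0.2, 0.5]
opening: 0.271
grasp_force: 0.0
```

```bash
cat >> h.py <<'E'
C=np.array([.5869,.2180])
def arc(p1,p0=None,n=10,z=.083,rad=.059):
    s=r.get_state(); R=Ro.from_euler('xyz',s['tool_rot'])
    y=np.degrees(s['tool_rot'][2]); p0=y if p0 is None else p0
    for a in np.linspace(p0,p1,n+1)[1:]:
        p=[*(C+rad*np.array([np.cos(np.radians(a)),np.sin(np.radians(a))])),z]
        print(round(a,1),R.inv().apply(np.array(p)-s['tcp_pos']).round(4).tolist(), 'turn',round(-(a-y),1))
E
python3 - <<'E'
from h import *
s=r.get_state();print(s['tcp_pos'],s['tool_rot'],s['force'],s['opening'])
arc(146)
E
```

```text
[0.58222893 0.27734033 0.08393882] [ 3.13832255e+00 -6.90509917e-04  1.67926564e+00] [-0.26754399 -0.18098157  0.47081754] 0.2711707062418578
101.2 [-0.0007, -0.0069, 0.0009] turn -5.0
106.2 [-0.0014, -0.012, 0.0009] turn -10.0
111.2 [-0.0025, -0.017, 0.0009] turn -14.9
116.1 [-0.004, -0.0219, 0.0009] turn -19.9
121.1 [-0.006, -0.0266, 0.0008] turn -24.9
126.1 [-0.0083, -0.0312, 0.0008] turn -29.9
131.1 [-0.0111, -0.0355, 0.0008] turn -34.8
136.0 [-0.0142, -0.0396, 0.0008] turn -39.8
141.0 [-0.0176, -0.0434, 0.0008] turn -44.8
146.0 [-0.0214, -0.0468, 0.0008] turn -49.8
```

>>> {"fn": "step_arm", "kwargs": {"plan": [[0.73, [0, -0.0025, 0.001], [0, 0, -2.5]], [0.73, [-0.0005, -0.005, 0.001], [0, 0, -4.5]], [0.73, [-0.001, -0.0075, 0.001], [0, 0, -7]], [0.73, [-0.0012, -0.0095, 0.001], [0, 0, -9]], [0.73, [-0.0014, -0.012, 0.001], [0, 0, -10]], [0.73, [-0.0019, -0.0145, 0.001], [0, 0, -12.5]], [0.73, [-0.0025, -0.017, 0.001], [0, 0, -15]], [0.73, [-0.0032, -0.0195, 0.001], [0, 0, -17.5]], [0.73, [-0.004, -0.022, 0.001], [0, 0, -20]], [0.73, [-0.005, -0.0243, 0.001], [0, 0, -22.5]]]}}

```text
t: 4.5
tcp_pos: [0.5583, 0.2696, 0.082]
tool_rot: [3.139, 0.001, 2.074]
force: [2.2, 1.0, -0.3]
opening: 0.273
grasp_force: 0.9
```

```bash
python3 - <<'E'
from h import *
arc(154)
d=grab('wrist');save('f.png',cv2.resize(d['img'],(800,600),interpolation=cv2.INTER_CUBIC))
E
```

```text
122.3 [-0.0001, -0.0034, -0.001] turn -3.5
125.8 [-0.0004, -0.007, -0.001] turn -7.0
129.4 [-0.001, -0.0106, -0.001] turn -10.6
132.9 [-0.0018, -0.0141, -0.001] turn -14.1
136.4 [-0.0028, -0.0176, -0.001] turn -17.6
139.9 [-0.004, -0.021, -0.001] turn -21.1
143.4 [-0.0054, -0.0244, -0.001] turn -24.6
147.0 [-0.007, -0.0276, -0.001] turn -28.2
150.5 [-0.0088, -0.0308, -0.0011] turn -31.7
154.0 [-0.0108, -0.0338, -0.0011] turn -35.2
```

View pics/f.png

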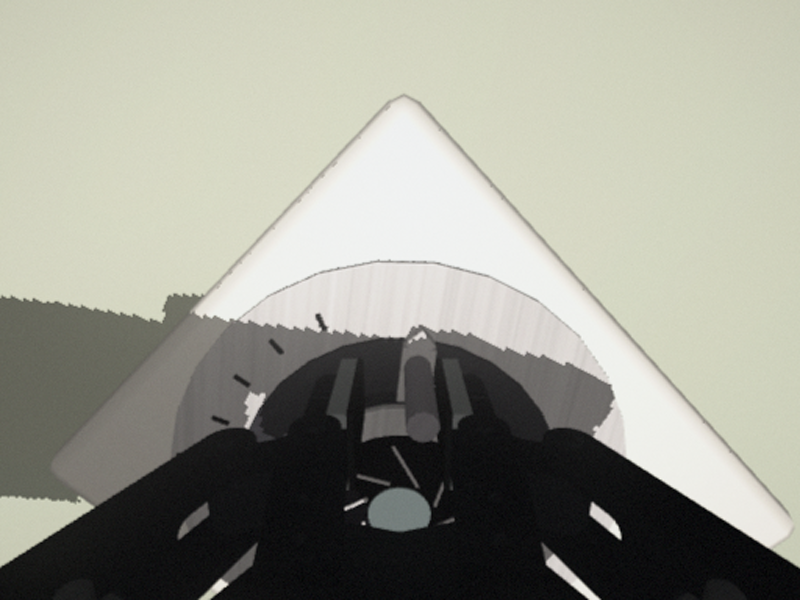

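The pin at (420,420) rests against the trailing pad and the lever turns with it, so I continue along the arc.

>>> {"fn": "step_arm", "kwargs": {"plan": [[0.73, [0, -0.0034, -0.001], [0, 0, -3.5]], [0.73, [-0.0004, -0.007, -0.001], [0, 0, -7]], [0.73, [-0.001, -0.0106, -0.001], [0, 0, -10.6]], [0.73, [-0.0018, -0.0141, -0.001], [0, 0, -14.1]], [0.73, [-0.0028, -0.0176, -0.001], [0, 0, -17.6]], [0.73, [-0.004, -0.021, -0.001], [0, 0, -21.1]], [0.73, [-0.0054, -0.0244, -0.001], [0, 0, -24.6]], [0.73, [-0.007, -0.0276, -0.001], [0, 0, -28.2]], [0.73, [-0.0088, -0.0308, -0.001], [0, 0, -31.7]], [0.73, [-0.0108, -0.0338, -0.001], [0, 0, -35.2]]]}}

```text
t: 5.55
tcp_pos: [0.5335, 0.2441, 0.0828]
tool_rot: [3.14, 0.001, 2.688]
force: [1.1, 1.1, -0.9]
opening: 0.268
grasp_force: 0.9
```

```bash
python3 - <<'E'
from h import *
arc(186)
E
```

```text
157.2 [-0.0005, -0.0034, -0.0002] turn -3.2
160.4 [-0.0008, -0.0067, -0.0002] turn -6.4
163.6 [-0.0012, -0.0099, -0.0002] turn -9.6
166.8 [-0.0019, -0.0132, -0.0002] turn -12.8
170.0 [-0.0027, -0.0163, -0.0002] turn -16.0
173.2 [-0.0037, -0.0195, -0.0002] turn -19.2
176.4 [-0.0049, -0.0226, -0.0002] turn -22.4
179.6 [-0.0062, -0.0256, -0.0002] turn -25.6
182.8 [-0.0077, -0.0285, -0.0002] turn -28.8
186.0 [-0.0094, -0.0313, -0.0003] turn -32.0
```

>>> {"fn": "step_arm", "kwargs": {"plan": [[0.73, [-0.0005, -0.0034, 0], [0, 0, -3.2]], [0.73, [-0.0008, -0.0067, 0], [0, 0, -6.4]], [0.73, [-0.0012, -0.0099, 0], [0, 0, -9.6]], [0.73, [-0.0019, -0.0132, 0], [0, 0, -12.8]], [0.73, [-0.0027, -0.0163, 0], [0, 0, -16]], [0.73, [-0.0037, -0.0195, 0], [0, 0, -19.2]], [0.73, [-0.0049, -0.0226, 0], [0, 0, -22.4]], [0.73, [-0.0062, -0.0256, 0], [0, 0, -25.6]], [0.73, [-0.0077, -0.0285, 0], [0, 0, -28.8]], [0.73, [-0.0094, -0.0313, 0], [0, 0, -32]]]}}

```text
t: 6.55
tcp_pos: [0.5275, 0.2121, 0.0827]
tool_rot: [3.14, 0.0, -3.037]
force: [-0.3, 1.8, 1.4]
opening: 0.271
grasp_force: 1.0
```

```bash
python3 - <<'E'
from h import *
arc(203,n=7)
d=grab('wrist');save('g.png',cv2.resize(d['img'],(800,600),interpolation=cv2.INTER_CUBIC))
print([ (proj(d,[*(C+q*np.array([np.cos(a),np.sin(a)])),z])/.64).round(0).tolist() for a in [np.radians(200.8)] for q,z in((.074,.0545),(.092,.0545),(.059,.106))])
E
```

```text
-120.1 [-0.0249, -0.048, -0.0003] turn -53.9
-66.3 [-0.0777, -0.0565, -0.0003] turn -107.7
-12.4 [-0.1157, -0.019, -0.0003] turn -161.6
41.4 [-0.1078, 0.0339, -0.0002] turn -215.4
95.3 [-0.0605, 0.0587, -0.0002] turn -269.3
149.1 [-0.0125, 0.0351, -0.0002] turn -323.1
203.0 [-0.0033, -0.0176, -0.0003] turn -377.0
[[345.0, 321.0], [331.0, 276.0], [342.0, 431.0]]
```

View pics/g.png

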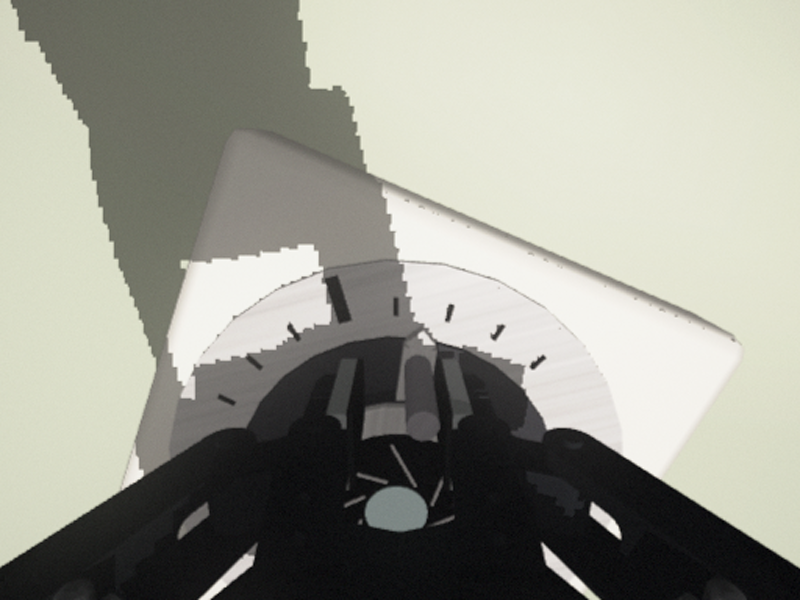

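The long mark sits at (345,321)–(331,276), exactly as predicted. The pointer tip is at about (420,328) and the pin top at (422,427).

```bash
python3 - <<'E'
from h import *
d=dict(np.load('wrist.npz'))
for u,v,z in((420,328,.063),(422,427,.106),(345,321,.0545),(331,276,.0545)):
    p=ray(d,((u+.5)*.64-.5,(v+.5)*.64-.5),z)[:2]-C; print(np.hypot(*p).round(4),np.degrees(np.arctan2(p[1],p[0]))%360)
s=r.get_state();print(np.degrees(s['tool_rot'][2])%360,s['tcp_pos'])
arc(-154,n=6)
E
```

```text
0.0726 179.12730190445936
0.0589 178.65588595063485
0.0743 200.92906545952275
0.0923 200.87184479995426
186.06629236970866 [0.52749168 0.21156849 0.08271305]
-170.6 [-0.0009, -0.0033, -0.0003] turn -3.3
-167.3 [-0.0012, -0.0067, -0.0003] turn -6.6
-164.0 [-0.0016, -0.0101, -0.0003] turn -10.0
-160.6 [-0.0023, -0.0134, -0.0003] turn -13.3
-157.3 [-0.0032, -0.0167, -0.0003] turn -16.6
-154.0 [-0.0043, -0.02, -0.0003] turn -19.9
```

>>> {"fn": "step_arm", "kwargs": {"plan": [[0.73, [-0.0009, -0.0033, 0], [0, 0, -3.3]], [0.73, [-0.0012, -0.0067, 0], [0, 0, -6.6]], [0.73, [-0.0016, -0.0101, 0], [0, 0, -10]], [0.73, [-0.0023, -0.0134, 0], [0, 0, -13.3]], [0.73, [-0.0032, -0.0167, 0], [0, 0, -16.6]], [0.73, [-0.0041, -0.0194, 0], [0, 0, -19.3]], [0.73, [-0.0047, -0.021, 0], [0, 0, -21]], [0.73, [-0.005, -0.0218, 0], [0, 0, -21.8]], [0.73, [-0.005, -0.0218, 0], [0, 0, -21.8]], [0.73, [-0.005, -0.0218, 0], [0, 0, -21.8]]]}}

```text
t: 7.6
tcp_pos: [0.5345, 0.1904, 0.0821]
tool_rot: [3.141, -0.0, -2.659]
force: [-1.7, 0.6, 1.3]
opening: 0.271
grasp_force: 0.9
```

```bash
python3 - <<'E'
from h import *
d=grab('wrist');save('h.png',d['img'][150:330,130:390].repeat(3,0).repeat(3,1))
s=r.get_state();print(np.degrees(s['tool_rot'][2])%360,s['tcp_pos'],s['force'],s['grasp_force'])
E
```

```text
207.68303246586484 [0.53453268 0.19035223 0.08206145] [-1.62366278  1.22736689  1.26706221] 0.8897493034601212
```

View pics/h.png

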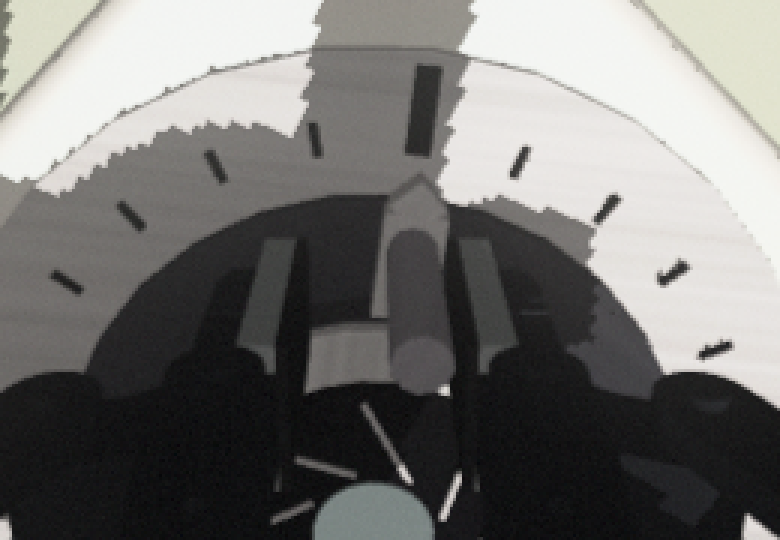

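The pointer tip at (421,175) now meets the long mark's inner end at (418,155). I'll put a number on the difference and work out a small back-off to free the pin.

```bash
python3 - <<'E'
from h import *
d=dict(np.load('wrist.npz'))
for u,v,z in((421,175,.063),(421,367,.106),(418,155,.0545),(428,66,.0545)):
    p=ray(d,(130+(u-1)/3,150+(v-1)/3),z)[:2]-C; print(np.hypot(*p).round(4),np.degrees(np.arctan2(p[1],p[0]))%360)
E
```

```text
0.0732 200.6383611088526
0.059 200.74718887939605
0.0742 200.88579377249246
0.092 201.16089328072698
```

The lever is within 0.3° of the mark. I'll back off to free the pin, open, wait and rise.

>>> {"fn": "step_arm", "kwargs": {"plan": [[0.73, [0, 0.002, 0], [0, 0, 0]], [0.73, [0, 0.005, 0], [0, 0, 0]], [0.65, [0, 0.006, 0], [0, 0, 0]], [0.6, [0, 0.006, 0], [0, 0, 0]], [0.6, [0, 0.006, 0], [0, 0, 0]], [0.6, [0, 0.006, -0.02], [0, 0, 0]], [0.6, [0, 0.006, -0.05], [0, 0, 0]], [0.6, [0, 0.006, -0.09], [0, 0, 0]], [0.6, [0, 0.006, -0.13], [0, 0, 0]], [0.6, [0, 0.006, -0.13], [0, 0, 0]]]}}

```text
t: 8.65
tcp_pos: [0.5366, 0.1964, 0.2197]
tool_rot: [-3.137, 0.014, -2.658]
force: [0.9, -0.9, 0.9]
opening: 0.403
grasp_force: 0.0
```

```bash
python3 - <<'E'
from h import *
d=grab('wrist');save('i.png',d['img'][100:330,110:370].repeat(2,0).repeat(2,1))
s=r.get_state();print(np.degrees(s['tool_rot'][2])%360,s['tcp_pos'],s['force'],s['grasp_force'],s['t'])
# lamp button from top view (calibrated earlier), button cap dark: grey top centre within dark ring at crop (685,293)
t=dict(np.load('top.npz')); L=ray(t,(255+(685-525)/5,120+293/5),.067); print(L)
delta([L[0],L[1],.2],0)
E
```

```text
207.71138907243198 [0.53476893 0.1959705  0.21639885] [ 0.3259847   0.02540093 -1.18223818] 0.0 8.7
[ 0.58191003 -0.15251032  0.067     ]
shift [ 0.1205 -0.3304  0.0162] turn [-7.0000e-01 -4.0000e-02 -1.5229e+02]
```

View pics/i.png

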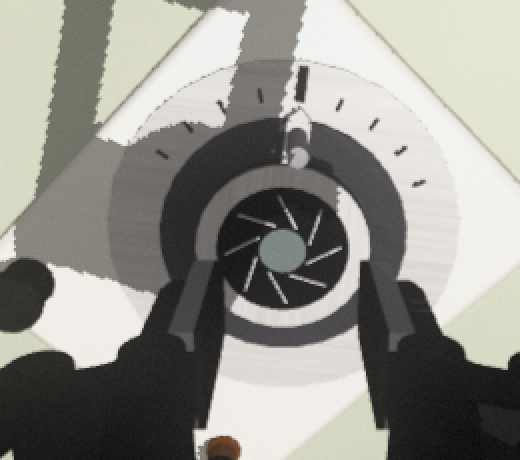

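The lever stayed put after release, with its tip at (300,108) right at the mark's inner end at (301,100). Next I go above the grey controller's large button with the fingers shut.

```bash
python3 - <<'E'
from h import *
delta([.582,-.1525,.19],180)
E
```

```text
shift [ 0.1205 -0.3304  0.0262] turn [-0.03  0.52 27.71]
```

>>> {"fn": "step_arm", "kwargs": {"plan": [[1, [0.018, -0.05, 0], [0, 0, 3]], [1, [0.035, -0.095, 0], [0, 0, 6]], [1, [0.053, -0.14, 0], [0, 0, 12]], [1, [0.07, -0.185, 0], [0, 0, 18]], [1, [0.085, -0.23, 0], [0, 0, 24]], [1, [0.1, -0.275, 0.01], [0, 0, 28]], [1, [0.115, -0.315, 0.02], [0, 0, 28]], [1, [0.12, -0.33, 0.026], [0, 0, 28]], [1, [0.12, -0.33, 0.026], [0, 0, 28]], [1, [0.12, -0.33, 0.026], [0, 0, 28]]]}}

```text
t: 9.7
tcp_pos: [0.5784, -0.1513, 0.1849]
tool_rot: [3.14, -0.002, 3.137]
force: [-0.7, 0.5, 0.4]
opening: -0.001
grasp_force: 0.0
```

```bash
python3 - <<'E'
from h import *
d=grab('wrist');save('j.png',cv2.resize(d['img'],(800,600),interpolation=cv2.INTER_CUBIC))
s=r.get_state();print(np.degrees(s['tool_rot']),s['tcp_pos'],s['force'],s['opening'],s['t'])
print(proj(d,[.582,-.1525,.067])/.64,proj(d,s['tcp_pos'])/.64)
E
```

```text
[ 1.79924158e+02 -6.29842631e-02  1.79783227e+02] [ 0.57885692 -0.15080499  0.18554042] [ 0.34532875 -0.22592624  0.52619202] -0.00014041498736189223 9.75
[394.78339931 294.25869301] [398.0197624  386.76329226]
```

View pics/j.png

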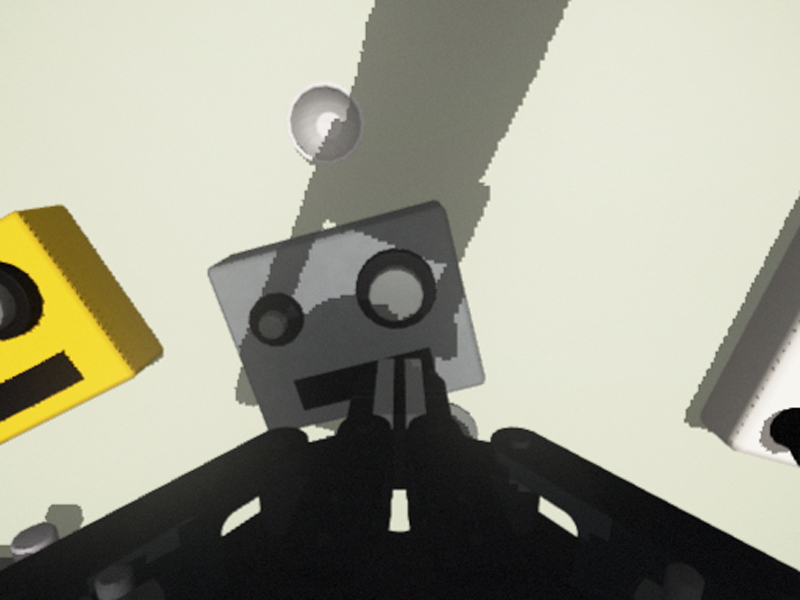

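The button centre is at (397,294), as predicted (395,294). The small button is well off at (275,320). I descend to just above it.

>>> {"fn": "step_arm", "kwargs": {"plan": [[1, [-0.003, -0.0015, 0.03], [0, 0, 0]], [1, [-0.003, -0.0015, 0.06], [0, 0, 0]], [1, [-0.003, -0.0015, 0.09], [0, 0, 0]], [1, [-0.003, -0.0015, 0.105], [0, 0, 0]], [1, [-0.003, -0.0015, 0.11], [0, 0, 0]], [1, [-0.003, -0.0015, 0.11], [0, 0, 0]], [1, [-0.003, -0.0015, 0.11], [0, 0, 0]], [1, [-0.003, -0.0015, 0.11], [0, 0, 0]]]}}

```text
t: 10.55
tcp_pos: [0.5836, -0.1544, 0.078]
tool_rot: [-3.14, 0.003, 3.137]
force: [-0.4, -0.2, -1.2]
opening: -0.0
grasp_force: 0.0
```

>>> {"fn": "step_arm", "kwargs": {"plan": [[1, [0, 0.001, 0.005], [0, 0, 0]], [1, [0, 0.001, 0.009], [0, 0, 0]], [1, [0, 0.001, 0.012], [0, 0, 0]], [1, [0, 0.001, 0.0145], [0, 0, 0]], [1, [0, 0.001, 0.0155], [0, 0, 0]], [1, [0, 0.001, 0.0155], [0, 0, 0]], [1, [0, 0.001, 0.0155], [0, 0, 0]]]}}

```text
t: 11.25
tcp_pos: [0.5825, -0.1531, 0.0611]
tool_rot: [-3.141, 0.0, 3.137]
force: [-0.8, 0.9, 5.1]
opening: -0.003
grasp_force: 2.6
```

>>> {"fn": "step_arm", "kwargs": {"plan": [[1, [0, 0, 0.001], [0, 0, 0]], [1, [0, 0, 0.0015], [0, 0, 0]], [1, [0, 0, 0.0015], [0, 0, 0]]]}}

```text
t: 11.55
tcp_pos: [0.5825, -0.1531, 0.0609]
tool_rot: [-3.141, 0.0, 3.137]
force: [-3.6, 1.7, 12.1]
opening: -0.001
grasp_force: 6.1
```

Force rose to 12 N with no further travel, so the button is bottomed out. I withdraw upwards.

>>> {"fn": "step_arm", "kwargs": {"plan": [[1, [0, 0, -0.004], [0, 0, 0]], [1, [0, 0, -0.012], [0, 0, 0]], [1, [0, 0, -0.04], [0, 0, 0]], [1, [0, 0, -0.08], [0, 0, 0]], [1, [0, 0, -0.12], [0, 0, 0]], [1, [0, 0, -0.12], [0, 0, 0]], [1, [0, 0, -0.12], [0, 0, 0]]]}}

```text
t: 12.25
tcp_pos: [0.5827, -0.1533, 0.1802]
tool_rot: [-3.141, 0.002, 3.137]
force: [-0.4, 0.4, 0.5]
opening: -0.003
grasp_force: 0.0
```

```bash
python3 - <<'E'
from h import *
a=dict(np.load('top.npz'))['img']; d=grab('top'); s=r.get_state(); print(s['tcp_pos'],s['force'],s['t'])
c=lambda i:cv2.convertScaleAbs(cv2.resize(i[115:230,115:345],None,fx=3.4,fy=3.4,interpolation=cv2.INTER_CUBIC),alpha=1.3)
save('k.png',c(d['img']))
E
```

```text
[ 0.58152949 -0.15274754  0.17831082] [-0.16679323 -0.83922392  0.51973704] 12.3
```

View pics/k.png

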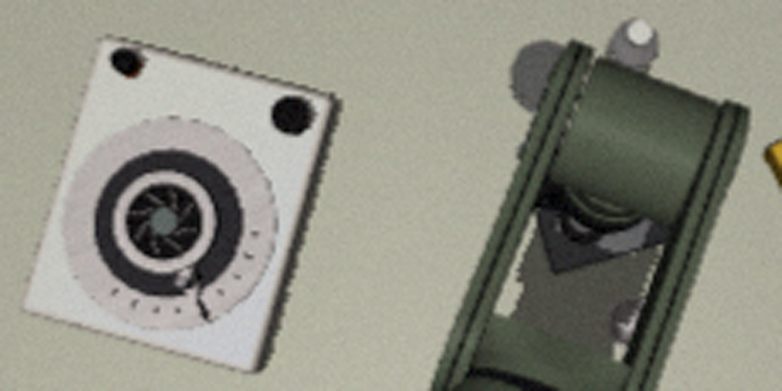

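The lever at (190,285) lines up with the long mark at (205,308). The vial, loupe, spool and flask are where they were, and the arm is clear of everything.

```bash
python3 -c "
from plant import r
print(r.finish_job())"
```

```text
the job is handed in; nothing more can be done
None
```

I pushed the iris lever to the long mark (within about 0.3° by camera) and let it go. I then pressed the larger button on the grey controller fully, released it, and handed the job in at about 12 s; no verdict came back.

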